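# Swing the bench magnifier over the filter dish

## Robot

A 6-joint arm with a two-finger parallel gripper is mounted at the origin on the work surface. World frame = base frame: x ahead of the robot, y to its left, z up, the work surface at z = 0. Lengths are in m, angles in degrees, forces in N, time in s.
With the tool pointing down it reaches from about 0.35 to 0.875 m from the base axis. Payload 4.2 kg.
Tool frame: the origin (TCP) lies at the very end of the fingers, on their centre line; the grasp point (between the pads) lies 19 mm behind it (r.grip_point_offset is the distance from the TCP to the grasp point, in m); z points along the fingers, y is the line along which they close (so a half turn about z gives the same grasp; the last joint's range is limited). The gripper opens to 87 mm and grips with 3 to 60 N. Pads are 19 mm wide; open, the fingers measure 117 mm over their backs; the gripper's body (75 mm by 190 mm) begins 51 mm behind the grasp point.
Start: joints at [90.447, 22.042, 0.453, 0, -68.411, -14.817], TCP at [0.155, 0.605, 0.223] pointing down, gripper open.
Joint ranges: [-179.83, 179.83], [-69.29, 118.12], [-61.27, 80.66], [-181.25, 117.63], [-171.15, -9.14], [-177.46, 177.46]. Speed limits (degrees/s): [159.86, 159.86, 180, 180, 180, 180].

## Interface

Orientations are given as a 3x3 rotation matrix whose columns are the frame's x, y, z axes.
In Python, from station import r, cams gives the robot as it stands. The module is installed in compiled form; this text tells all that it offers.
- The arm moves only by the shell command python3 -m handwheel 'ROWS'. ROWS is JSON, a list that holds one entry, the list of rows, each a list of 7 numbers: the turn, a rotation vector about the tool's x, y, z in units of 6 degrees (1.0 is 6 degrees), then the shift along the tool's x, y, z in m, then the finger opening in m, from 0 to 0.087. In form: [[[ax, ay, az, x, y, z, jaw], ...]]. A call has 1 to 12 rows; each row shifts and turns the commanded pose from where the row before left it, along the tool's axes as they then stand; what a row does not reach is not made up. A row lasts 1/10 s, in which the tool goes at most 50 mm and 8.59 degrees, less where a joint would pass 70% of its speed; a pose out of reach is approached as far as the arm can. A call with a gripper value outside its range is refused whole. The fingers move at their own pace and stop on an object; the grip force is fixed at half the most. Time passes only in rows, so rows that do not move let the fingers close. It gives the time, the measured TCP pose, the force, the opening and the grip force at its end, in the units of the state.
- r.sense(): the state, without advancing time (a new reading comes with each control period).
- cams.capture(name): name is "scene" or "side" or "wrist"; returns the picture (480x640x3 uint8, red, green, blue); there is no depth.
- cams.get_calibration(name): a dict with "camera_matrix" (3x3 intrinsics, pixels), "k1" (the pictures are not rectified: a ray, as slopes to the right and down, at radius r is drawn at 1 + k1 r^2 times it, then the intrinsics apply), "rvec" (rotation vector, rad) and "tvec" (3), from world to camera coordinates, as OpenCV has them; the wrist camera has in their place "T_tool_cam" (4x4, takes a point from camera to tool coordinates, whose origin is the TCP and whose axes are the flange's). Camera axes: x right, y down, z forward; pixel columns grow to the right and rows downward; lengths in m; the calibration is good to about 2 mm. A picture is of the moment at which its call begins: read the wrist's pose just before it. get_calibration takes no time and is no camera call.
- r.finish_job(): hands the job in; it is judged then, once.
The state is a dict: "time_s": time; "joints": joint angles; "joint_velocities": joint speeds; "effort": joint torques, N m; "tcp_pos": TCP position; "ee_rot": TCP orientation; "wrist_force": force on the tool from outside, world axes, zero at the start; "moment": the same for the moment, N m; "gripper_width": opening from 0.0 (shut) to 1.0 (fully open); "gripper_force": force on a finger pad.
Only numpy, scipy, OpenCV 4.12 (cv2) and the standard library are available. Lean on these libraries where they do the work, as an engineer would, in place of code of your own. Each camera call takes 0.05 s, during which the arm holds its last target. There are 200 camera calls.

## Task

Swing the bench magnifier's arm by its upright grip until the lens is centred over the shallow round dish with the filter disc in it, so the whole filter can be seen through the lens from straight above, then let go. Leave the dish where it lies.

Things in the scene. Friction and masses are not known exactly. Their poses are not given: they have to be found in the camera images.
- magnifier: Swinging beige arm on a steel stand fixed to the bench (base 130 mm across, post 173 mm tall); the arm points back towards the robot. Turns level about the post, 1.7 rad each way, and stays where left (friction, about 1 N at the grip). Origin: on the turning axis, 150 mm above the bench; z up along that axis; the arm runs along its -x.
- grip (a point): Upright round steel grip, 18 mm in diameter, at the arm's outer end just beyond the lens ring, 265 mm from the turning axis: take it here. It stands 154 to 214 mm above the bench; this point is on its axis, 194 mm up. The lens ring and the lug under it reach up to 157 mm. Being round, it can turn between the fingers. Nothing but the post is as tall nearby.
- lens (a point): Centre of the clear round lens (86 mm across) in its beige ring (108 mm outside, 14 mm thick), 200 mm from the turning axis, in line between post and grip, 150 mm above the bench.
- dish: Shallow round clear dish, 62 mm across, 13 mm high, a flat white 47 mm filter disc in it; loose, about 200 mm (within 6 mm) from the turning axis. Origin: centre of its underside. Not wanted, on the same circle 80 mm or more apart: square vial rack (62 mm, 45 high), capped jar (52 mm across, 55 high), box of fittings (60 x 50 mm, 22 high). All lie well below the arm.
Things that resemble listed ones, but are neither listed nor needed, are in the scene too. Several things look just like the dish: the one meant starts farthest to the robot's left.

How it is judged (in metres and radians):
At the end, for the whole second after the job is handed in: The lens centre is within 20 mm, measured level, of the point straight above the dish's centre; the arm is at rest (horizontal distance between lens and dish below 0.02 m and angular speed of magnifier below 0.05 rad/s); the robot touches nothing.
It fails at once if the dish is shifted more than 20 mm from where it lay (distance of dish from where it was at the start of the episode above 0.02 m).
It also fails if it takes over 32 s, if anything falls off the work surface, if the arm or the gripper's body presses on something with over 40 N, if the wrist force passes 120 N, or if a joint passes its speed limit or range.

## Working session

There is one attempt and no reset: what is moved stays moved. The work goes in short steps, Python scripts to look and compute and a shell command to move; the robot and the scene stay as the last step left them, time stands still between calls to the robot, and variables do not carry over. Pictures are saved under pics/ and viewed, at most 10 in all, crops included, and the job is handed in when it is done.

```bash
mkdir -p pics; python3 - <<'E'
from station import r,cams
import cv2,numpy as np
s=r.sense();print(s['time_s'],s['tcp_pos'],np.round(s['ee_rot'],3).tolist(),s['gripper_width'])
for n in("scene","side"):
    cv2.imwrite(f"pics/{n}0.png",cams.capture(n)[:,:,::-1]);c=cams.get_calibration(n);print(n,{k:np.round(v,4).tolist() for k,v in c.items()})
E
```

```text
0.0 [0.1549367  0.6048559  0.22142382] [[0.969, -0.248, -0.0], [-0.248, -0.969, -0.002], [0.0, 0.002, -1.0]] 1.0032320297923965
scene {'camera_matrix': [[563.5167, 0.0, 315.9788], [0.0, 563.5167, 242.9095], [0.0, 0.0, 1.0]], 'k1': -0.0956, 'rvec': [2.3293, 0.9436, -0.3137], 'tvec': [-0.402, -0.2551, 1.3739]}
side {'camera_matrix': [[450.743, 0.0, 318.4019], [0.0, 450.743, 237.4153], [0.0, 0.0, 1.0]], 'k1': -0.0325, 'rvec': [0.2282, -2.8058, 1.2303], 'tvec': [0.5603, 0.1941, 0.8198]}
```

View pics/scene0.png

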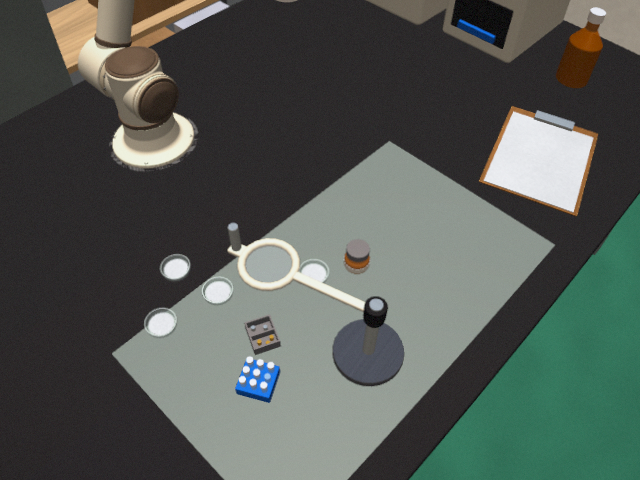

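View pics/side0.png

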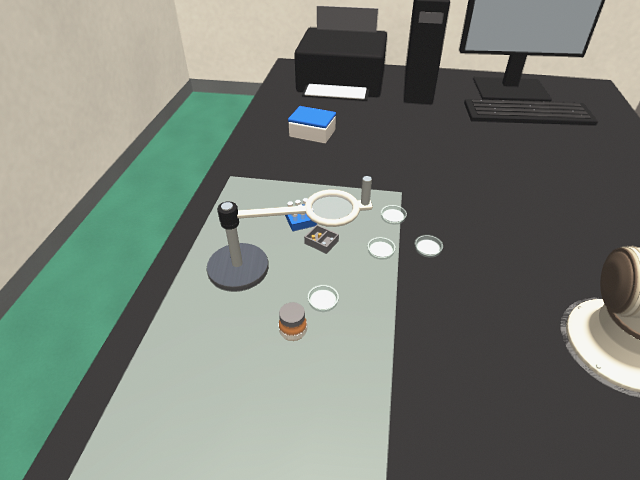

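The scene view shows the post at about (370,350), its cap at (376,306), the lens at (269,264) and the grip top at (233,227). There are four dishes, at (161,322), (218,290), (175,267) and (314,272). In the side view the dishes are at (393,214), (381,247), (428,245) and (323,298), and the grip top is at (367,180).

```bash
cat >h.py <<'E'
from station import r,cams
import cv2,numpy as np
def onplane(n,uv,z):
    c=cams.get_calibration(n);K=np.array(c["camera_matrix"]);D=np.array([c["k1"],0,0,0,0.])
    p=cv2.undistortPoints(np.array([[uv]],float),K,D)[0,0]
    R=cv2.Rodrigues(np.array(c["rvec"],float))[0];t=np.array(c["tvec"],float).ravel()
    o=-R.T@t;d=R.T@np.array([*p,1]);return (o+d*(z-o[2])/d[2])[:2]
E
python3 - <<'E'
from h import *
for n,L in dict(scene=dict(A=(161,322,.006),B=(218,290,.006),C=(175,267,.006),D=(314,272,.006),lens=(269,264,.15),grip=(233,227,.214),post=(376,305,.173),base=(369,350,.01)),
 side=dict(A=(393,214,.006),B=(381,247,.006),C=(428,245,.006),D=(323,298,.006),lens=(332,208,.15),grip=(367,179,.214),post=(228,207,.173),base=(238,264,.01))).items():
    for k,(u,v,z) in L.items(): print(n,k,onplane(n,(u,v),z).round(4))
E
```

```text
scene A [ 0.4359 -0.2947]
scene B [ 0.4581 -0.1722]
scene C [ 0.3531 -0.1978]
scene D [ 0.563  -0.0101]
scene lens [ 0.5652 -0.1235]
scene grip [ 0.5038 -0.1423]
scene post [ 0.7571 -0.0705]
scene base [ 0.7563 -0.066 ]
side A [ 0.435  -0.2981]
side B [ 0.4564 -0.1784]
side C [ 0.353  -0.2015]
side D [ 0.5608 -0.0135]
side lens [ 0.5605 -0.1204]
side grip [ 0.4983 -0.1366]
side post [ 0.7491 -0.0643]
side base [ 0.7535 -0.0733]
```

Dish D at about (0.562, -0.012) is farthest left and 200 mm from the axis. The grip is at about (0.501, -0.139) and the pivot at about (0.754, -0.068). I'll raise the tool and move it over the grip.

```bash
python3 -m handwheel '[[[0,0,0,0,0,-0.035,0.087],[0,0,0,0.026,0.032,0,0.087],[0,0,0,0.026,0.032,0,0.087],[0,0,0,0.026,0.032,0,0.087],[0,0,0,0.026,0.032,0,0.087],[0,0,0,0.026,0.032,0,0.087],[0,0,0,0.026,0.032,0,0.087],[0,0,0,0.026,0.032,0,0.087],[0,0,0,0.026,0.032,0,0.087],[0,0,0,0.026,0.032,0,0.087],[0,0,0,0.026,0.032,0,0.087],[0,0,0,0.026,0.032,0,0.087]]]'
python3 -m handwheel '[[[0,0,0,0.026,0.032,0,0.087],[0,0,0,0.026,0.032,0,0.087],[0,0,0,0.026,0.032,0,0.087],[0,0,0,0.026,0.032,0,0.087],[0,0,0,0.026,0.032,0,0.087],[0,0,0,0.026,0.032,0,0.087],[0,0,0,0.026,0.032,0,0.087],[0,0,0,0.026,0.032,0,0.087],[0,0,0,0.026,0.028,0,0.087],[0,0,0,0,0,0,0.087],[0,0,0,0,0,0,0.087]]]'
python3 - <<'E'
from h import *
s=r.sense();R=np.array(s['ee_rot']);p=np.array(s['tcp_pos']);print(s['time_s'],p,R.round(3).tolist())
c=cams.get_calibration("wrist");cv2.imwrite("pics/w1.png",cams.capture("wrist")[:,:,::-1])
T=np.array(c["T_tool_cam"]);print(T.round(3).tolist())
K=np.array(c["camera_matrix"])
for q in[(.501,-.139,.214),(.562,-.012,.006),(.563,-.122,.15)]:
    t=R.T@(np.array(q)-p);x=T[:3,:3].T@(t-T[:3,3]);print(q,cv2.projectPoints(x.reshape(1,3),np.zeros(3),np.zeros(3),K,np.array([c["k1"],0,0,0.]))[0].ravel())
print("tool-frame shift to grip",R.T@(np.array([.501,-.139,.175])-p))
E
```

```text
time_s: 1.3
tcp_pos: [0.3448, 0.1917, 0.2574]
ee_rot: [[0.969, -0.248, -0.0], [-0.248, -0.969, 0.0], [-0.0, -0.0, -1.0]]
wrist_force: [-0.4, 0.7, 1.3]
gripper_width: 1.004
gripper_force: 0.0
time_s: 2.4
tcp_pos: [0.5006, -0.1403, 0.2566]
ee_rot: [[0.968, -0.25, -0.002], [-0.25, -0.968, 0.0], [-0.002, 0.0, -1.0]]
wrist_force: [-0.4, -1.0, -0.0]
gripper_width: 1.0
gripper_force: 0.0
2.4 [ 0.5005569  -0.14032414  0.25657161] [[0.968, -0.25, -0.002], [-0.25, -0.968, 0.0], [-0.002, 0.0, -1.0]]
[[0.001, -0.956, -0.293, 0.081], [1.0, 0.001, -0.001, -0.0], [0.001, -0.293, 0.956, -0.161], [0.0, 0.0, 0.0, 1.0]]
(0.501, -0.139, 0.214) [317.3843174  272.17208726]
(0.562, -0.012, 0.006) [191.01427616 177.08121993]
(0.563, -0.122, 0.15) [271.70031254 162.69928927]
tool-frame shift to grip [ 0.00027341 -0.00140371  0.08157102]
```

View pics/w1.png

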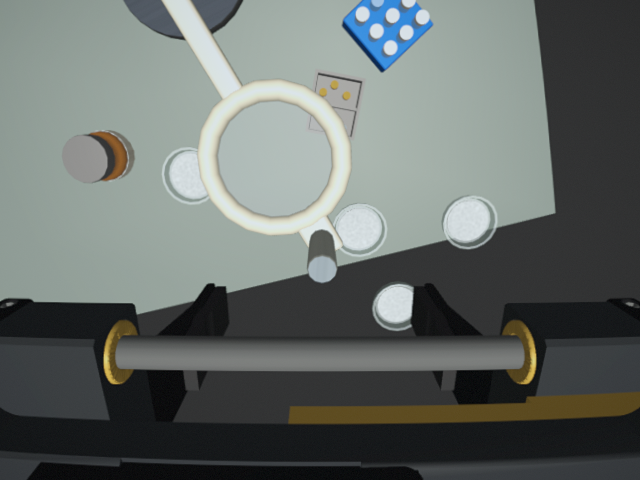

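The wrist view has the grip top at (322,270), against (317,272) predicted, about 2 mm off. The target dish is at (190,175), as predicted. Next I'll descend and close.

```bash
python3 -m handwheel '[[[0,0,0,0,0,0.02,0.087],[0,0,0,0,0,0.02,0.087],[0,0,0,0,0,0.02,0.087],[0,0,0,0,0,0.02,0.087],[0,0,0,0,0,0,0.087],[0,0,0,0,0,0,0.05],[0,0,0,0,0,0,0.03],[0,0,0,0,0,0,0.01],[0,0,0,0,0,0,0.01],[0,0,0,0,0,0,0.01],[0,0,0,0,0,0,0.01],[0,0,0,0,0,0,0.01]]]'
python3 - <<'E'
from h import *
s=r.sense();p=np.array(s['tcp_pos']);R=np.array(s['ee_rot']);print(s['time_s'],p,s['gripper_width']*87,s['wrist_force'])
c=np.array([.754,-.068]);v=p[:2]-c;print(np.hypot(*v),np.degrees(np.arctan2(v[1],-v[0])))
d=np.array([.562,-.012])-c;a0=np.arctan2(v[1],-v[0]);a1=np.arctan2(d[1],-d[0]);print(np.degrees(a1))
g=[c+np.hypot(*v)*np.array([-np.cos(a),np.sin(a)]) for a in np.linspace(a0,a1,11)]
for a,b in zip(g,g[1:]): print((R.T@np.array([*(b-a),0])).round(4))
E
```

```text
time_s: 3.65
tcp_pos: [0.501, -0.1398, 0.1776]
ee_rot: [[0.969, -0.248, 0.0], [-0.248, -0.969, -0.0], [0.0, 0.0, -1.0]]
wrist_force: [-0.0, 0.0, -0.2]
gripper_width: 0.449
gripper_force: 0.0
3.65 [ 0.50097024 -0.13979116  0.17759838] 39.03138214398501 [-0.02646658  0.00196487 -0.20302938]
0.26301716195532515 -15.840026160775155
16.260204708311967
[-0.0071 -0.0129 -0.    ]
[-0.0063 -0.0133 -0.    ]
[-0.0056 -0.0136 -0.    ]
[-0.0048 -0.0139 -0.    ]
[-0.004  -0.0142 -0.    ]
[-0.0032 -0.0144 -0.    ]
[-0.0024 -0.0145 -0.    ]
[-0.0016 -0.0146 -0.    ]
[-0.0008 -0.0147 -0.    ]
[ 0.0001 -0.0147 -0.    ]
```

```bash
python3 -m handwheel '[[[0,0,0,0,0,0,0.01],[0,0,0,0,0,0,0.01],[0,0,0,0,0,0,0.01],[0,0,0,0,0,0,0.01],[0,0,0,0,0,0,0.01],[0,0,0,0,0,0,0.01],[0,0,0,0,0,0,0.01],[0,0,0,0,0,0,0.01]]]'
```

```text
time_s: 4.45
tcp_pos: [0.5003, -0.1399, 0.1774]
ee_rot: [[0.969, -0.248, -0.001], [-0.248, -0.969, -0.0], [-0.001, 0.001, -1.0]]
wrist_force: [-2.4, -1.5, 0.5]
gripper_width: 0.199
gripper_force: 30.0
```

The grip is held. Now I'll swing it.

```bash
python3 -m handwheel '[[[0,0,0,-0.0035,-0.0065,0,0.01],[0,0,0,-0.0035,-0.0065,0,0.01],[0,0,0,-0.0032,-0.0066,0,0.01],[0,0,0,-0.0032,-0.0066,0,0.01],[0,0,0,-0.0028,-0.0068,0,0.01],[0,0,0,-0.0028,-0.0068,0,0.01],[0,0,0,-0.0024,-0.007,0,0.01],[0,0,0,-0.0024,-0.007,0,0.01],[0,0,0,-0.002,-0.0071,0,0.01],[0,0,0,-0.002,-0.0071,0,0.01],[0,0,0,0,0,0,0.01]]]'
```

```text
time_s: 5.55
tcp_pos: [0.4896, -0.0658, 0.1773]
ee_rot: [[0.969, -0.248, -0.002], [-0.248, -0.969, 0.001], [-0.003, -0.0, -1.0]]
wrist_force: [-5.7, 0.2, 2.6]
gripper_width: 0.199
gripper_force: 30.0
```

```bash
python3 -m handwheel '[[[0,0,0,-0.0016,-0.0072,0,0.01],[0,0,0,-0.0016,-0.0072,0,0.01],[0,0,0,-0.0012,-0.0073,0,0.01],[0,0,0,-0.0012,-0.0073,0,0.01],[0,0,0,-0.0008,-0.0073,0,0.01],[0,0,0,-0.0008,-0.0073,0,0.01],[0,0,0,-0.0004,-0.0073,0,0.01],[0,0,0,-0.0004,-0.0073,0,0.01],[0,0,0,0,-0.0073,0,0.01],[0,0,0,0,-0.0073,0,0.01],[0,0,0,0,0,0,0.01],[0,0,0,0,0,0,0.01]]]'
python3 - <<'E'
from h import *
for n in("scene","side"): cv2.imwrite(f"pics/{n}2.png",cams.capture(n)[:,:,::-1])
a=cv2.imread("pics/scene2.png")[180:380,200:420];b=cv2.imread("pics/side2.png")[160:360,200:420]
cv2.imwrite("pics/c2.png",np.hstack([cv2.resize(a,(400,364)),cv2.resize(b,(400,364))]))
E
```

```text
time_s: 6.75
tcp_pos: [0.5012, 0.0062, 0.1772]
ee_rot: [[0.969, -0.248, -0.0], [-0.248, -0.969, 0.001], [-0.0, -0.001, -1.0]]
wrist_force: [-1.8, 0.8, -3.6]
gripper_width: 0.197
gripper_force: 30.0
```

View pics/c2.png

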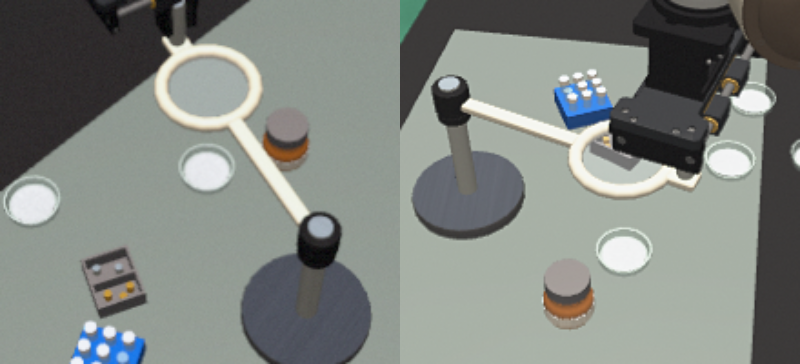

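In the crop, the lens is at about (208,87), which is scene pixel (314.4,227.8), and the now unobstructed dish is at (207,168), scene pixel (313.8,272.3). I'll measure the offset.

```bash
python3 - <<'E'
from h import *
L=onplane("scene",(314.4,227.8),.15);D=onplane("scene",(313.8,272.3),.006);D2=onplane("side",(323.2,298),.006)
g=np.array(r.sense()['tcp_pos'])[:2]
for n,px in (("scene",(375.5,305)),("side",(228,207))):
    c=onplane(n,px,.173); print("lens from axis+tcp",c+(g-c)*200/265)
print(L,D,D2,L-D)
E
```

```text
lens from axis+tcp [ 0.56376804 -0.01301737]
lens from axis+tcp [ 0.56194932 -0.01137957]
[ 0.56533973 -0.01209974] [ 0.56317957 -0.01087203] [ 0.56045719 -0.01355844] [ 0.00216016 -0.00122772]
```

The lens and dish centres agree to about 3 mm. I'll open the gripper and rise.

```bash
python3 -m handwheel '[[[0,0,0,0,0,0,0.087],[0,0,0,0,0,0,0.087],[0,0,0,0,0,0,0.087],[0,0,0,0,0,0,0.087],[0,0,0,0,0,0,0.087],[0,0,0,0,0,0,0.087],[0,0,0,0,0,0,0.087],[0,0,0,0,0,0,0.087],[0,0,0,0,0,0,0.087],[0,0,0,0,0,0,0.087],[0,0,0,0,0,0,0.087]]]'
python3 -m handwheel '[[[0,0,0,0,0,-0.02,0.087],[0,0,0,0,0,-0.03,0.087],[0,0,0,0,0,-0.03,0.087],[0,0,0,0,0,-0.03,0.087],[0,0,0,0,0,0,0.087],[0,0,0,0,0,0,0.087],[0,0,0,0,0,0,0.087]]]'
python3 - <<'E'
from h import *
a=cams.capture("wrist")[:,:,::-1];b=cams.capture("side")[:,:,::-1];c=cams.capture("scene")[:,:,::-1]
cv2.imwrite("pics/c3.png",np.vstack([np.hstack([cv2.resize(c[180:380,200:420],(400,364)),cv2.resize(b[160:360,200:420],(400,364))]),cv2.resize(a[:300],(800,230))]))
E
```

```text
time_s: 7.95
tcp_pos: [0.5012, 0.0056, 0.1776]
ee_rot: [[0.969, -0.248, 0.0], [-0.248, -0.969, -0.0], [0.0, 0.0, -1.0]]
wrist_force: [0.2, 0.1, 0.4]
gripper_width: 0.99
gripper_force: 0.0
time_s: 8.65
tcp_pos: [0.5005, 0.0055, 0.2864]
ee_rot: [[0.969, -0.248, -0.002], [-0.248, -0.969, -0.0], [-0.002, 0.001, -1.0]]
wrist_force: [-0.7, -0.1, -0.3]
gripper_width: 1.002
gripper_force: 0.0
```

View pics/c3.png

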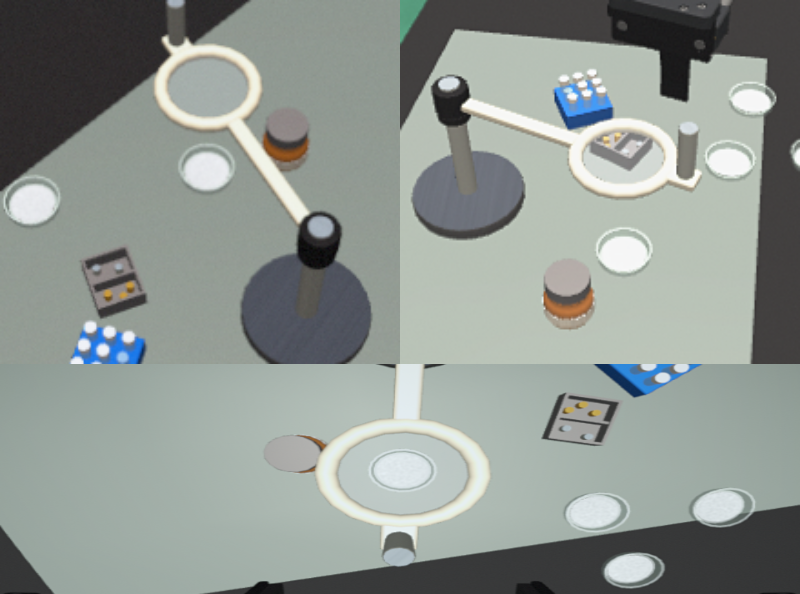

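The gripper is clear and the lens hasn't moved: it is at (208,87) in the scene crop and (623,157) in the side crop. The wrist view shows the filter centred in the lens.

```bash
python3 -c "
from station import r
print(r.finish_job())"
```

```text
the job is handed in; nothing more can be done
None
```

I swung the lens over the leftmost dish, centred to about 3 mm by my camera measurement, released the grip with the gripper raised clear, and handed the job in at about 9 s; the dish was left where it lay, and no verdict was returned.

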